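Shut a loaded vial carrier, draw it from its stand and hold it on its side

ROBOT

A 6-joint arm with a two-finger parallel gripper is mounted at the origin on the work surface; the furniture and walls round the work are solid. World frame = base frame: x ahead of the robot, y to its left, z up, the work surface at z = 0. Lengths are in mm, angles in rad, forces in N, time in s.
With the tool pointing down it reaches from about 275 to 750 mm from the base axis. Payload 10.2 kg.
Tool frame: the origin (TCP) lies on the centre line of the jaws, within the pads' length; the fingertips stand 19 mm ahead of it and the grasp point (between the pads) is the TCP; z points along the fingers, y is the line along which they close (so a half turn about z gives the same grasp; the last joint's range is limited). The gripper opens to 85 mm and grips with 20 to 120 N. Pads are 22 mm wide; open, the fingers measure 114 mm over their backs; the gripper's body (76 mm by 85 mm) begins 54 mm behind the grasp point. The pads swing forward as they close: fully open they stand 13 mm farther back than shut.
Start: joints at [-1.369, 0.313, 1.498, -0, 1.331, -0.223], TCP at [216.361, -478.35, 250.294] pointing down, gripper open.
Joint ranges: [-2.94, 2.94], [-0.97, 2.17], [0.19, 2.56], [-1.23, 4.37], [0.02, 3.11], [-2.88, 2.88]. Speed limits (rad/s): [2.39, 2.39, 3.01, 3.14, 3.14, 3.14].

INTERFACE

Orientations are given as a unit quaternion [w, x, y, z].
In Python, from rig import sense, capture, finish_job, regions_of, mark_of gives the robot as it stands.
- The arm moves only by the tool jog_arm, never from a script. Its argument "series" is text: rows parted by semicolons, each of 7 numbers parted by spaces: the shift along the tool's x, y, z in units of 0.4 m (1.0 is 0.4 m), then the turn, a rotation vector about the tool's x, y, z in units of pi/2 rad (1.0 is pi/2 rad), then the opening, from -1 (shut) to 1 (fully open). A call has 1 to 20 rows; each row is the pose to reach, as a shift and turn from the pose commanded when the call began, along the tool's axes at that moment; what a row does not reach only later rows make up. A row lasts 1/8 s, in which the tool goes at most 62.5 mm and 10.7 degrees, less where a joint would pass 70% of its speed; a pose out of reach is approached as far as the arm can. A call with a number of a shift or a turn outside -1 to 1 is refused whole. A call with a gripper value outside its range is refused whole. The fingers move at their own pace and stop on an object; "grip_force" is the grip in N (left out, the last holds). Time passes only in rows, so rows that repeat a pose let the fingers close. It gives the time, the measured TCP pose, the force, the opening and the grip force at its end, in the units of the state.
- sense(): the state, without advancing time (a new reading comes with each control period).
- capture(name): name is "scene" or "top" or "wrist"; returns a dict with "img" (400x640x3 uint8, red, green, blue), "intrinsics" (3x3 intrinsics, pixels), "dist_coeffs" ([k1, k2, p1, p2, k3] as OpenCV has them; the pictures are not rectified), "R" (3x3) and "t" (3): a world point X has camera coordinates R X + t. Camera axes: x right, y down, z forward; pixel columns grow to the right and rows downward; lengths in mm; the calibration is good to about 2 mm. A picture is of the moment at which its call begins. There is no depth.
- finish_job(): hands the job in; it is judged then, once.
Trained networks look in a picture, given as the dict that the camera call returned (one of the last four; its "shot" number tells which), for a name from the list of things; names that differ only in an ending like _2 or _b are one class to them, and where a whole thing is asked for, a point or a joint stands for the part that bears it (a point fixed in the world has none). Each returns a list of dicts, best first, with "confidence" (0 to 1); they miss things now and then, are a little off and sometimes report something else, mostly with a low value. They report only what shows in the picture. A call takes as long as a camera call. They do not tell look-alikes from the thing itself.
- regions_of(label, picture): "region" (400x640 bool, what is visible of it) and "point" ([row, column] in pixels, amid what is visible of it).
- mark_of(label, picture): "point" ([row, column] in pixels: a listed point, or the origin of a listed thing).
The state is a dict: "time_s": time; "joints": joint angles; "dq": joint speeds; "tau": joint torques, N m; "eef_pos": TCP position; "ee_rot": TCP orientation; "force": force on the tool from outside, world axes, zero at the start; "wrist_torque": the same for the moment, N m; "grip_width": opening from 0.0 (shut) to 1.0 (fully open); "grip_force": force on a finger pad.
Only numpy, scipy, OpenCV 4.12 (cv2) and the standard library are available. Lean on these libraries where they do the work, as an engineer would, in place of code of your own. Each camera call takes 0.05 s, during which the arm holds its last target. There are 200 camera calls.

TASK

One of the two clear carrier tubes in the packing stand has just been loaded with a vial and its hinged cap is still up: press that cap fully shut while the tube stands in its well, then draw the tube up out of the stand and turn it over onto its side, so that the cap and the vial can be inspected. Finish while holding it there: still, lying about level in the gripper, at least 15 cm above the table, touching nothing else, cap shut and vial inside. Leave the other tube in its well, and the loose vial and the small upright carton where they stand.

Things in the scene. Friction and masses are not known exactly. Their poses are not given: they have to be found in the camera images.
- stand: grey packing stand, fixed: base 88 x 184 mm, block 76 x 172 mm, top 48 mm above the table; origin on the table under its centre, y along its length. Two round wells, 33.5 mm across, 38 mm deep (floor 10 mm above the table), at y = +48 and -48 mm, a carrier tube in each
- open_tube: the loaded clear tube, in either well, cap open at the start. Round, 32 mm across, 93 mm tall when shut, 45 to 95 g; origin at the centre of its underside, z along the tube to the cap; in its well the upper 55 mm stick out. Mouth 84.5 mm above the origin. Hinge on its +x side, the shut cap's tab on its -x side (the robot's side); +y and -y sides smooth to the top, free to grip
- cap (a joint): angle of the loaded tube's white cap (rad): 0 = fully shut, 1.1 to 1.8 at the start, stop at 2.1. Hinge axis along the tube's y, 19 mm to its +x side, 84.5 mm above its origin. The cap: a disc 32 mm across, 8.5 mm thick, 3 to 35 mm from the hinge, then a thumb tab to 42 mm. Stiff hinge (0.06 N m): the cap stays where left and needs a light push, down to its stop
- cap_tab (a point): upper face of the thumb tab of the loaded tube's cap, 38 mm from the hinge; 88 mm above the tube's underside when shut
- tube_mid (a point): point on the loaded tube's axis, half way up, 46 mm above its underside
- tube_seat (a point): foam seat inside the loaded tube: on the axis, 38 mm above its underside; the vial stands here
- packed_vial: white capped glass vial, 19 mm across, 38 mm tall, loose inside the loaded tube (bore 26 mm); origin at the centre of its underside. It has some 8 mm of play below the shut cap
- shut_tube: the other carrier tube, same make, cap already shut, empty; stands in the other well; to be left there
- loose_vial: bystander: white capped glass vial, 19 mm across, 38 mm tall, standing on the table; origin at its underside
- carton: bystander: small upright dark carton, 41 x 33 x 52 mm; origin at its underside
There are look-alikes about, which are no part of the job. What is shaped like the open_tube but orange or turquoise is not meant.

How it is judged:
By the outcome, as a careful person would: the job done as asked, in the order asked, and still so for the second after the job is handed in, while the arm keeps its last pose, push and grip.
It also fails if it takes over 38 s, if anything falls off the work surface, if the arm or the gripper's body presses on something with over 40 N, if the wrist force passes 120 N, or if a joint passes its speed limit or range.

## Working session

There is one attempt and no reset: what is moved stays moved. The work goes in short steps, Python scripts to look and compute and a tool call to move; the robot and the scene stay as the last step left them, time stands still between calls to the robot, and variables do not carry over. Pictures are saved under pics/ and viewed, at most 10 in all, crops included, and the job is handed in when it is done.

Besides the shell and the picture viewer there is one more tool, called after "Call:" as name(argument=value, ...) on one line, values as JSON. jog_arm: Moves the arm, as the interface text tells. Shifts and turns lie within -1 to 1; 1 stands for 0.4 m of shift or pi/2 rad of turn. Its arguments: {"type":"object","properties":{"series":{"type":"string"},"grip_force":{"type":"number"}},"required":["series"]}

```bash
mkdir -p pics; ls
python3 - <<'E'
from rig import *
import cv2,numpy as np
s=sense();print(s)
ims=[]
for n in ["scene","top"]:
    p=capture(n);ims.append(p["img"]);print(n,p["intrinsics"],p["dist_coeffs"],p["R"],p["t"])
    for l in ["stand","open_tube","cap","shut_tube","packed_vial","loose_vial","carton"]:
        print(l,[(np.round(r["point"]),round(r["confidence"],2),int(r["region"].sum())) for r in regions_of(l,p)][:4])
    for l in ["open_tube","cap_tab","tube_mid","stand","shut_tube"]:
        print("m",l,[(np.round(r["point"],1),round(r["confidence"],2)) for r in mark_of(l,p)][:4])
    cv2.imwrite(f"pics/{n}0.png",p["img"][:,:,::-1])
E
```

```text
pics
{'time_s': 0.0, 'joints': array([-1.36941011e+00,  3.13459575e-01,  1.49845036e+00,  1.70001687e-05,
        1.33103744e+00, -2.23396401e-01]), 'dq': array([-0.00093617,  0.00042522, -0.00075275, -0.00028263,  0.00140032,
        0.00087165]), 'tau': array([ 1.85605390e-04, -4.12263465e+01, -2.59744066e+01, -1.75992504e-04,
        4.13195041e-03, -5.59786798e-06]), 'eef_pos': array([ 216.30844522, -478.09871748,  249.72517669]), 'ee_rot': array([-6.77229969e-04,  9.77529829e-01,  2.10796051e-01,  1.57093500e-05]), 'force': array([-0.71098286,  0.37220768,  0.53380043]), 'wrist_torque': array([-0.02916823, -0.01473343, -0.03793271]), 'grip_force': 0.0, 'grip_width': 1.0027223425130134}
scene [[425.51340092   0.         307.291326  ]
 [  0.         425.51340092 198.72136421]
 [  0.           0.           1.        ]] [-0.05484615  0.          0.          0.          0.        ] [[-0.43661646 -0.89948317  0.01720746]
 [-0.65531693  0.30487529 -0.6910939 ]
 [ 0.6163812  -0.31301931 -0.72256012]] [433.05231071 204.52774879 783.52572062]
stand [(array([204., 309.]), 0.9, 2698)]
open_
[... 1410 characters left out ...]
88., 334.]), 0.77, 225), (array([245., 370.]), 0.69, 212), (array([155., 278.]), 0.54, 193), (array([192., 360.]), 0.46, 73)]
shut_tube [(array([156., 333.]), 0.61, 238)]
packed_vial []
loose_vial [(array([181., 306.]), 0.58, 64)]
carton [(array([132., 269.]), 0.71, 382)]
m open_tube [(array([198. , 348.6]), 0.69), (array([290.4, 332.7]), 0.69), (array([250.4, 365.4]), 0.58)]
m cap_tab [(array([298.3, 336.9]), 0.64), (array([163.2, 281.5]), 0.61), (array([191.7, 357.1]), 0.44)]
m tube_mid [(array([194.2, 350.4]), 0.7), (array([160.7, 281.1]), 0.52), (array([245.4, 370.1]), 0.5), (array([197.9, 348.1]), 0.26)]
m stand [(array([179.3, 340.1]), 0.55)]
m shut_tube [(array([165.7, 333. ]), 0.85)]
```

Run:
```python
import cv2,numpy as np
a=cv2.imread("pics/scene0.png")[130:310,200:420];b=cv2.imread("pics/top0.png")[110:310,240:420]
a=cv2.resize(a,(440,360),interpolation=cv2.INTER_CUBIC);b=cv2.resize(b,(360,400),interpolation=cv2.INTER_CUBIC)
c=np.zeros((400,800,3),np.uint8);c[:360,:440]=a;c[:,440:]=b
cv2.imwrite("pics/both0.png",c)
```

```text
(no output)
```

View pics/both0.png

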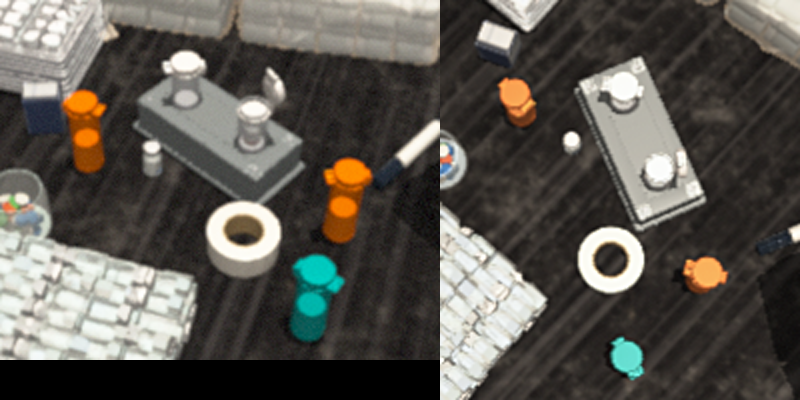

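View pics/scene0.png

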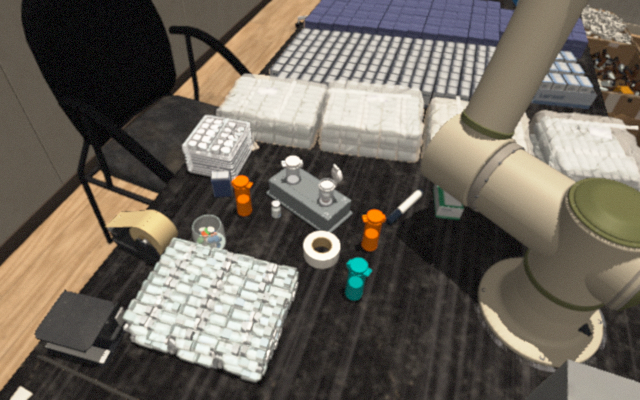

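Candidates for the tube, as (row, col) in the scene view:
- Clear shut tube at (166,292).
- Clear tube with its white cap raised, body at (190,325) and cap at (173,337).
- Orange look-alikes at (195,245) and (229,371).
- Turquoise look-alike at (278,359).

I choose the clear one with the cap up. In the top view it's at (196,350), with the cap at (192,360). Next I'll triangulate.

```bash
cat > h.py <<'E'
from rig import *
import cv2,numpy as np
from scipy.optimize import least_squares
from scipy.spatial.transform import Rotation as Ro
def proj(p,X):
    return cv2.projectPoints(np.atleast_2d(np.float64(X)),cv2.Rodrigues(p["R"])[0],np.float64(p["t"]),p["intrinsics"],np.float64(p["dist_coeffs"]))[0][:,0]
def ray(p,rc):
    n=cv2.undistortPoints(np.float64([[rc[1],rc[0]]]),p["intrinsics"],np.float64(p["dist_coeffs"]))[0,0]
    return -p["R"].T@p["t"], p["R"].T@np.r_[n,1]
def at_z(p,rc,z):
    c,d=ray(p,rc);return c+d*(z-c[2])/d[2]
def tri(p,a,q,b):
    f=lambda X:np.r_[proj(p,X)[0]-a[::-1],proj(q,X)[0]-b[::-1]]
    r=least_squares(f,[400,0,50]);return r.x,np.abs(r.fun).max()
E
python3 - <<'E'
from h import *
S=capture("scene");T=capture("top")
for l in ["stand","shut_tube","tube_mid","cap_tab","open_tube","tube_seat"]:
    a=[r for r in mark_of(l,S)][:5];b=[r for r in mark_of(l,T)][:5]
    for i in a:
        for j in b:
            X,e=tri(S,np.array(i["point"]),T,np.array(j["point"]))
            if e<2.5: print(l,X.round(1),round(e,1),i["confidence"],j["confidence"],np.round(i["point"]),np.round(j["point"]))
for l in ["loose_vial","carton"]:
    for p in(S,T):
        m=mark_of(l,p)
        if m: print(l,at_z(p,m[0]["point"],0).round(0))
r=regions_of("stand",T)[0]["region"].astype(np.uint8)
c=cv2.findContours(r,0,1)[0];c=max(c,key=len);b=cv2.boxPoints(cv2.minAreaRect(c))
print([at_z(T,q[::-1],25).round() for q in b])
crop=T["img"][130:230,290:390,::-1]; cv2.imwrite("pics/crop1.png",cv2.resize(np.hstack([crop,S["img"][140:240,260:360,::-1]]),(800,400),interpolation=cv2.INTER_CUBIC))
E
```

```text
stand [427.1 276.2  -2. ] 0.5 0.92 0.83 [203. 307.] [180. 338.]
shut_tube [466.  288.4   9.7] 0.4 0.98 0.81 [190. 295.] [163. 332.]
tube_mid [381.  249.5  47. ] 0.7 0.98 0.51 [198. 328.] [195. 351.]
tube_mid [472.2 405.7  39.3] 0.4 0.83 0.76 [195. 243.] [159. 282.]
tube_mid [267.3 211.9  42. ] 0.1 0.81 0.55 [231. 370.] [247. 371.]
cap_tab [452.6 402.1  78.1] 2.0 0.74 0.52 [188. 249.] [162. 280.]
cap_tab [156.9 289.1  85.7] 0.7 0.54 0.51 [275. 370.] [299. 337.]
cap_tab [271.9 227.5  96.7] 0.5 0.48 0.74 [214. 365.] [243. 366.]
cap_tab [375.3 235.3 127.7] 1.2 0.46 0.43 [170. 336.] [192. 362.]
open_tube [450.2 408.4  14.2] 1.1 0.98 0.51 [210. 246.] [171. 282.]
open_tube [269.8 209.6  -2. ] 0.7 0.91 0.66 [243. 367.] [248. 371.]
open_tube [177.7 293.3 153. ] 2.0 0.91 0.52 [243. 367.] [288. 334.]
open_tube [375.6 256.8  24. ] 1.7 0.64 0.84 [208. 327.] [199. 346.]
open_tube [ 292.5  192.3 -248.9] 2.3 0.59 0.66 [294. 355.] [248. 371.]
open_tube [180.6 293.7  -7. ] 0.6 0.59 0.52 [294. 355.] [288. 334.]
tube_seat [380.7 255.8  38.1] 1.5 0.91 0.88 [202. 326.] [196. 347.]
tube_seat [373.1 257.3  45.5] 0.2 0.91 0.35 [202. 326.] [199. 348.]
tube_seat [260.4 214.9  46.3] 0.7 0.85 0.82 [233. 372.] [249. 369.]
tube_seat [472.6 411.6  22.6] 0.9 0.58 0.84 [201. 243.] [160. 278.]
loose_vial [429. 357.   0.]
loose_vial [381. 255.   0.]
carton [550. 437.   0.]
carton [538. 438.   0.]
[array([490., 351.,  25.]), array([526., 269.,  25.]), array([351., 200.,  25.]), array([318., 281.,  25.])]
```

View pics/crop1.png

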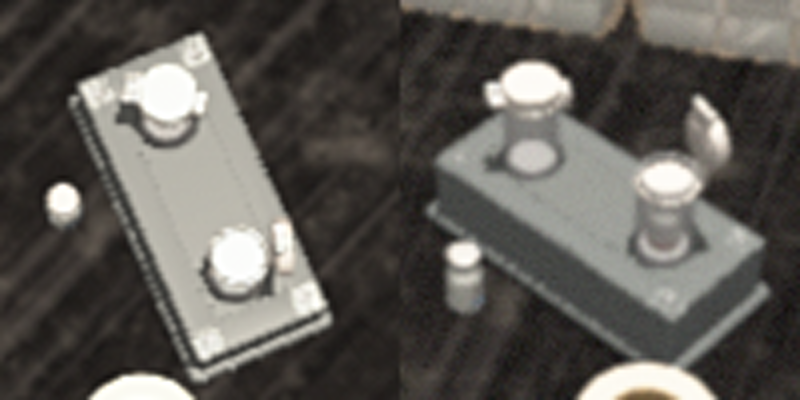

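The crop confirms it: the clear tube in the lower-right well has its cap raised on the image-right side, with disc and mouth at about crop x 285 and 238. The other clear tube is shut. I'll swing over to it and close the fingers on the way.

Call:
jog_arm(series="0.563 -0.755 -0.125 0 0 -0.48 -1;0.563 -0.755 -0.125 0 0 -0.48 -1;0.563 -0.755 -0.125 0 0 -0.48 -1;0.563 -0.755 -0.125 0 0 -0.48 -1;0.563 -0.755 -0.125 0 0 -0.48 -1;0.563 -0.755 -0.125 0 0 -0.48 -1;0.563 -0.755 -0.125 0 0 -0.48 -1;0.563 -0.755 -0.125 0 0 -0.48 -1;0.563 -0.755 -0.125 0 0 -0.48 -1")

```text
time_s: 3.38
eef_pos: [296.9, -111.4, 300.1]
ee_rot: [-0.0, 0.832, 0.555, -0.0]
force: [-0.3, -0.8, 0.5]
grip_width: -0.001
grip_force: 0.0
```

Call:
jog_arm(series="0.926 -0.169 0 0 0 -0.493 -1;0.926 -0.169 0 0 0 -0.493 -1;0.926 -0.169 0 0 0 -0.493 -1;0.926 -0.169 0 0 0 -0.493 -1;0.926 -0.169 0 0 0 -0.493 -1;0.926 -0.169 0 0 0 -0.493 -1;0.926 -0.169 0 0 0 -0.493 -1;0.926 -0.169 0 0 0 -0.493 -1;0.926 -0.169 0 0 0 -0.493 -1")

```text
time_s: 4.5
eef_pos: [376.6, 256.3, 300.4]
ee_rot: [0.0, 0.561, 0.828, -0.0]
force: [0.3, 0.6, 0.1]
grip_width: -0.004
grip_force: 0.0
```

Run:
```python
from h import *
s=sense();print(s["eef_pos"].round(1),s["joints"].round(2),s["time_s"])
W=capture("wrist");print("cam",(-W["R"].T@W["t"]).round(),W["R"].round(2).tolist())
np.save("W1.npy",W,allow_pickle=True)
cv2.imwrite("pics/w1.png",W["img"][:,:,::-1])
for n,X in dict(openmouth=[377,257,94.5],open_base=[377,257,48],shut=[466,293,103]).items(): print(n,proj(W,X).round())
for l,z in [("stand",0)]:
  for r in mark_of(l,W)[:3]: print(l,np.round(r["point"]),r["confidence"],at_z(W,r["point"],z).round(1))
for r in regions_of("cap",W)[:3]: print("cap",r["point"],r["confidence"],r["region"].sum())
```

```text
[376.6 256.3 300.4] [ 0.34  0.12  1.6  -0.    1.41 -0.04] 4.5
cam [351. 320. 423.] [[0.93, 0.37, 0.0], [0.36, -0.89, 0.27], [0.1, -0.25, -0.96]]
openmouth [[319. 179.]]
open_base [[318. 171.]]
shut [[413. 180.]]
stand [163. 357.] 0.97 [424.1 278.2   0. ]
cap [177.5, 206.6] 0.94 851
cap [204.9, 318.6] 0.82 453
cap [69.6, 460.5] 0.77 1112
```

View pics/w1.png

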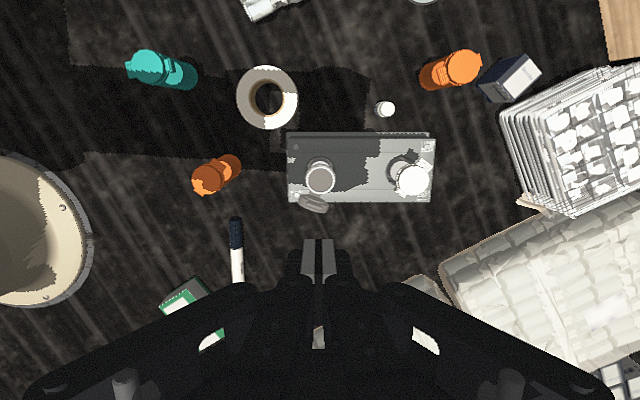

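The wrist view shows the stand at image centre, the loaded tube's mouth at (177,320) and its raised cap at (204,314). The cap's edge is tilted about 20° against the stand. I'll fit the tube yaw and cap angle to the masks.

```bash
cat > fit.py <<'E'
from h import *
from scipy.optimize import differential_evolution
V=[capture(n) for n in("wrist","top","scene")]
th=np.linspace(0,2*np.pi,24,endpoint=False)
def capmodel(x,y,yaw,a,z0=94.5):
    # local: u from hinge toward -x, v=tube y, w thickness up
    P=[[19-(19+16*np.cos(t)),16*np.sin(t),w] for t in th for w in(0,8.5)]  # disc centre 19 from hinge
    P=[[ -(19+16*np.cos(t)),16*np.sin(t),w] for t in th for w in(0,8.5)]+[[-42,s*5,w] for s in(-1,1) for w in(0,3.5)]
    P=np.array(P)@Ro.from_euler('y',a).as_matrix().T+[19,0,0]
    return P@Ro.from_euler('z',yaw).as_matrix().T+[x,y,z0]
def tubemodel(x,y,z0=48):
    return np.array([[x+16*np.cos(t),y+16*np.sin(t),z] for t in th for z in(z0,94.5)])
def hull(p,P):
    m=np.zeros((400,640),np.uint8);q=cv2.convexHull(np.int32(np.round(proj(p,P)*16)));cv2.fillPoly(m,[q],1,shift=4);return m>0
M=[]
for p in V:
    for l in("cap","open_tube"):
        c=proj(p,[377,250,110 if l=="cap" else 75])[0]
        rs=[r for r in regions_of(l,p) if np.hypot(r["point"][1]-c[0],r["point"][0]-c[1])<35]
        for r in rs: print(p["shot"],l,np.round(r["point"]),round(r["confidence"],2),r["region"].sum(),c.round())
        rs.sort(key=lambda r:np.hypot(r["point"][1]-c[0],r["point"][0]-c[1]))
        M.append(rs[0]["region"] if rs else None)
    for r in mark_of("cap_tab",p): 
        if np.hypot(r["point"][1]-c[0],r["point"][0]-c[1])<45: print("tab",p["shot"],np.round(r["point"]),r["confidence"])
np.savez("m.npz",*[m if m is not None else np.zeros((400,640),bool) for m in M])
import pickle;pickle.dump(V,open("V.pkl","wb"))
E
python3 fit.py
```

```text
6 open_tube [182. 319.] 0.89 1351 [316. 181.]
tab 6 [206. 312.] 0.95
tab 6 [164. 352.] 0.25
8 cap [188. 332.] 0.66 547 [330. 178.]
8 cap [177. 338.] 0.42 115 [330. 178.]
8 open_tube [185. 330.] 0.91 550 [329. 190.]
tab 8 [215. 361.] 0.64
tab 8 [171. 338.] 0.56
```

```bash
cat > fit2.py <<'E'
import sys;src=open("fit.py").read().split("M=[]")[0].replace('V=[capture(n) for n in("wrist","top","scene")]','');exec(src)
import pickle
V=pickle.load(open("V.pkl","rb"));W,_,S=V
m=np.load("m.npz");mw=m["arr_1"];ms=m["arr_5"]
def iou(a,b):return (a&b).sum()/max(1,(a|b).sum())
def cost(v):
    x,y,yaw,a,dx,dy=v
    q=capmodel(x,y,yaw,a);t=tubemodel(x,y)
    w=hull(W,q)|hull(W,t)
    s=hull(S,q+[dx,dy,0])|hull(S,t+[dx,dy,0])
    return -iou(w,mw)-0.5*iou(s,ms)
b=[(367,387),(247,267),(-2.4,-.6),(1.0,1.9),(-5,5),(-5,5)]
r=differential_evolution(cost,b,maxiter=60,popsize=10,seed=1,polish=False);print(r.x.round(2),r.fun)
x,y,yaw,a,dx,dy=r.x
for aa in(1.1,1.3,1.5,1.7): print(aa,min(cost([x,y,yw,aa,dx,dy]) for yw in np.linspace(-2.2,-.8,15)))
o=[]
for p,mm,d in((W,mw,0),(S,ms,1)):
    im=p["img"][:,:,::-1].copy()
    for P in(capmodel(x,y,yaw,a),tubemodel(x,y)):
        cv2.polylines(im,[cv2.convexHull(np.int32(proj(p,P+np.array([dx,dy,0])*d)))],True,(0,0,255),1)
    c=proj(p,[x,y,90])[0].astype(int);o.append(np.hstack([cv2.resize(k[c[1]-35:c[1]+35,c[0]-35:c[0]+35],(400,400)) for k in(p["img"][:,:,::-1],im)])[:, :800])
cv2.imwrite("pics/fit.png",cv2.resize(np.vstack(o),(600,600)))
E
python3 fit2.py
```

```text
[379.54 257.52  -1.54   1.48  -1.2   -1.7 ] -1.35939643840611
1.1 -1.1014853269882472
1.3 -1.2103961846627003
1.5 -1.3492652933698719
1.7 -1.2055920854558813
```

View pics/fit.png

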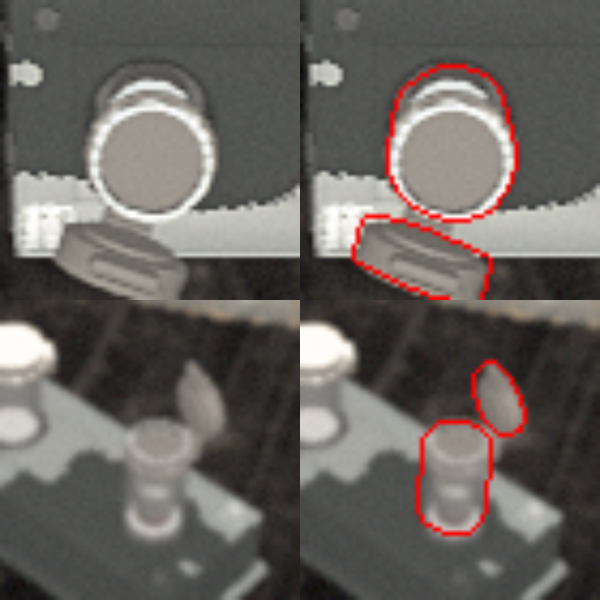

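The overlay matches well in both views. The tube is at about (379,257), the hinge points to world −y, and the cap angle is about 1.48. I'll move behind the cap on its hinge side, with the shut fingers turned square to the tube.

Call:
jog_arm(series="-0.155 -0.056 0.1 0 0 0.24 -1;-0.155 -0.056 0.1 0 0 0.24 -1;-0.155 -0.056 0.1 0 0 0.24 -1;-0.155 -0.056 0.415 0 0 0.24 -1;-0.155 -0.056 0.415 0 0 0.24 -1;-0.155 -0.056 0.415 0 0 0.24 -1;-0.155 -0.056 0.415 0 0 0.24 -1")

```text
time_s: 6.12
eef_pos: [379.8, 192.5, 136.5]
ee_rot: [0.001, 0.704, 0.71, 0.001]
force: [-0.1, 0.7, 0.6]
grip_width: 0.0
grip_force: 0.0
```

Call:
jog_arm(series="0.04 0 0.005 0 0 0 -1;0.065 0 0.005 0 0 0 -1;0.09 0 0.005 0 0 0 -1;0.115 0 0.005 0 0 0 -1;0.14 0 0.005 0 0 0 -1;0.165 0 0.005 0 0 0 -1;0.175 0 0.005 0 0 0 -1;0.175 0 0.02 0 0 0 -1")

```text
time_s: 7.12
eef_pos: [378.3, 262.4, 126.3]
ee_rot: [0.0, 0.705, 0.709, 0.001]
force: [0.2, 0.4, 2.5]
grip_width: -0.002
grip_force: 1.0
```

Run:
```python
from h import *
o=[]
for n,c in(("scene",(325,180)),("wrist",(320,200))):
    p=capture(n);x,y=c;o.append(cv2.resize(p["img"][y-60:y+60,x-60:x+60,::-1],(400,400),interpolation=cv2.INTER_CUBIC))
cv2.imwrite("pics/c2.png",np.hstack(o));s=sense();print(s["eef_pos"],s["force"])
```

```text
[377.75912377 261.77246303 125.61296447] [-0.28514047 -0.56839779 -0.32279224]
```

View pics/c2.png

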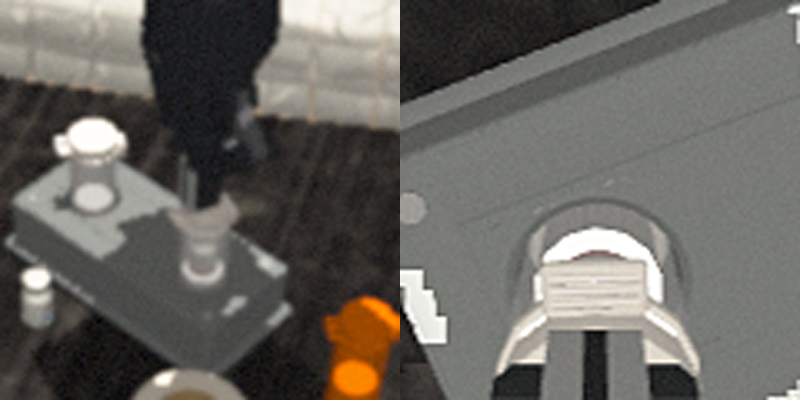

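The cap has folded nearly shut under the fingertips, square to the gripper. I'll press it down gently.

Call:
jog_arm(series="0 0 0.004 0 0 0 -1;0 0 0.008 0 0 0 -1;0 0 0.01 0 0 0 -1;0 0 0.012 0 0 0 -1;0 0 0.012 0 0 0 -1")

```text
time_s: 7.85
eef_pos: [378.4, 262.1, 122.0]
ee_rot: [0.0, 0.705, 0.709, 0.001]
force: [-1.2, 2.7, 6.8]
grip_width: -0.003
grip_force: 3.2
```

Call:
jog_arm(series="0 0 0.003 0 0 0 -1;0 0 0.006 0 0 0 -1;0 0 0.006 0 0 0 -1")

```text
time_s: 8.22
eef_pos: [379.4, 262.6, 121.6]
ee_rot: [0.001, 0.705, 0.709, 0.002]
force: [-4.1, 1.7, 25.9]
grip_width: -0.001
grip_force: 12.8
```

Call:
jog_arm(series="0 0 -0.1 0 0 0 -1;-0.013 0 -0.2 0 0 0 0.4;-0.013 0 -0.2 0 0 0 0.4;-0.013 0 -0.2 0 0 0 0.4;-0.013 0 -0.2 0 0 0 0.4")

```text
time_s: 8.85
eef_pos: [377.7, 256.5, 197.9]
ee_rot: [-0.0, 0.705, 0.709, -0.001]
force: [0.2, -1.0, -0.7]
grip_width: 0.699
grip_force: 0.0
```

Run:
```python
from h import *
s=sense();print(s["eef_pos"],s["grip_width"],s["time_s"])
W=capture("wrist");S=capture("scene")
for z in(103,48): print(z,proj(W,[379,257,z]),proj(S,[379,257,z]))
for r in regions_of("cap",W)[:4]: print(np.round(r["point"]),r["confidence"],r["region"].sum(),at_z(W,r["point"],103).round(1))
for r in mark_of("cap_tab",W)[:3]: print("tab",np.round(r["point"]),r["confidence"],at_z(W,r["point"],98).round(1))
for r in mark_of("tube_mid",W)[:3]: print("mid",np.round(r["point"]),r["confidence"],at_z(W,r["point"],56).round(1))
o=[]
for p,h in((S,50),(W,100)):
    x,y=proj(p,[379,257,90])[0].astype(int);o.append(cv2.resize(p["img"][max(0,y-h):y+h,x-h:x+h,::-1],(400,400),interpolation=cv2.INTER_CUBIC))
cv2.imwrite("pics/c3.png",np.hstack(o))
```

```text
[377.6582073  256.49182139 197.9418802 ] 0.6989325715119993 8.85
103 [[320.31936246 210.38086007]] [[326.12856865 180.63049681]]
48 [[320.01119482 191.66096049]] [[324.8542505  199.35488842]]
[258. 179.] 0.9 1483 [274.2 218.9 103. ]
[149.  53.] 0.63 2061 [196.5 299.9 103. ]
[  5. 438.] 0.55 114 [449.1 387.7 103. ]
tab [161.  30.] 0.82 [174.  290.3  98. ]
tab [236. 182.] 0.62 [276.2 234.8  98. ]
tab [182. 318.] 0.57 [377.5 276.3  98. ]
mid [147.  90.] 0.97 [189.1 296.2  56. ]
mid [238. 196.] 0.69 [269.  216.2  56. ]
mid [192. 319.] 0.63 [378.3 258.3  56. ]
```

View pics/c3.png

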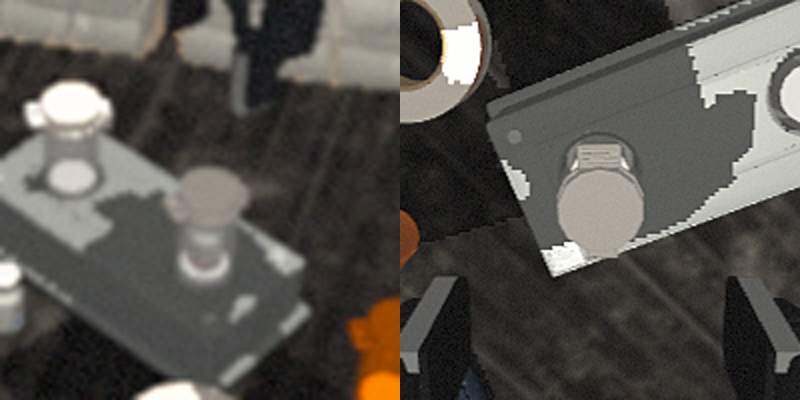

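The cap is shut, with the tab at about (377.5,276) as expected and the gripper centred. I'll descend and grip.

Call:
jog_arm(series="0.001 0.001 0.12 0 0 0 0.4;0.001 0.001 0.22 0 0 0 0.4;0.001 0.001 0.28 0 0 0 0.4;0.001 0.001 0.31 0 0 0 0.4;0.001 0.001 0.31 0 0 0 0.4;0.001 0.001 0.31 0 0 0 -1;0.001 0.001 0.31 0 0 0 -1;0.001 0.001 0.31 0 0 0 -1;0.001 0.001 0.31 0 0 0 -1;0.001 0.001 0.31 0 0 0 -1;0.001 0.001 0.31 0 0 0 -1", grip_force=45)

```text
time_s: 10.48
eef_pos: [379.0, 257.3, 76.0]
ee_rot: [0.0, 0.705, 0.709, 0.001]
force: [-1.6, -0.2, 6.8]
grip_width: 0.355
grip_force: 44.5
```

Call:
jog_arm(series="0 0 -0.02 0 0 0 -1;0 0 -0.06 0 0 0 -1;0 0 -0.1 0 0 0 -1;0 0 -0.15 0 0 0 -1;0 0 -0.22 0 0 0 -1;0 0 -0.3 0 0 0 -1;0 0 -0.4 0 0 0 -1;0 0 -0.5 0 0 0 -1;0 0 -0.55 0 0 0 -1;0 0 -0.55 0 0 0 -1")

```text
time_s: 11.72
eef_pos: [378.7, 257.1, 296.4]
ee_rot: [0.001, 0.705, 0.709, 0.001]
force: [0.2, -0.3, -0.8]
grip_width: 0.353
grip_force: 45.0
```

Run:
```python
from h import *
s=sense();print(s["eef_pos"],s["joints"].round(2),s["grip_width"],s["grip_force"],s["force"])
S=capture("scene");x,y=proj(S,s["eef_pos"])[0].astype(int);print(x,y)
a=S["img"][max(0,y-60):y+60,x-60:x+60,::-1];b=S["img"][130:250,260:380,::-1]
cv2.imwrite("pics/c4.png",np.hstack([cv2.resize(k,(400,400)) for k in(a,b)]))
```

```text
[378.70085501 257.12736827 296.35383752] [ 0.34  0.13  1.61 -0.    1.4   0.33] 0.35263747572609355 44.991885106719565 [ 0.18169644 -0.3279773  -0.84279523]
331 98
```

View pics/c4.png

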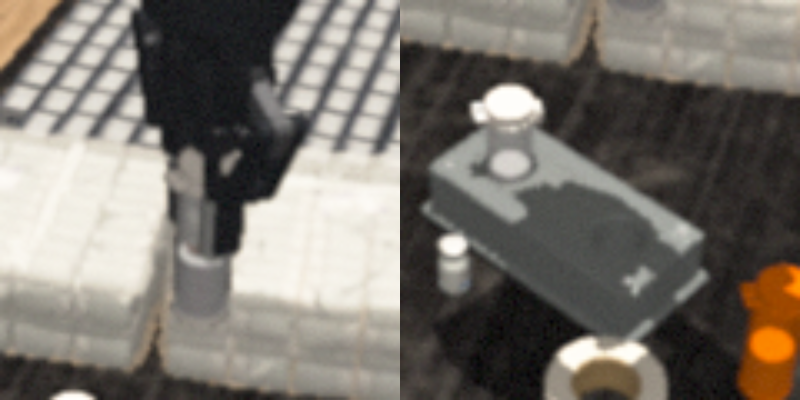

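The tube is lifted and held, its well is empty and the other tube stands untouched. I'll start tilting in part and check the joint ranges.

Call:
jog_arm(series="0 0 0 0 0.08 0 -1;0 0 0 0 0.16 0 -1;0 0 0 0 0.24 0 -1;0 0 0 0 0.32 0 -1;0 0 0 0 0.32 0 -1")

```text
time_s: 12.4
eef_pos: [378.2, 256.0, 293.6]
ee_rot: [-0.177, 0.684, 0.686, 0.174]
force: [-0.2, 0.3, -1.0]
grip_width: 0.356
grip_force: 45.0
```

```bash
python3 -c "
from h import *
s=sense();print(s['eef_pos'],s['joints'].round(2),s['grip_width'],Ro.from_quat(s['ee_rot'],scalar_first=True).as_matrix().round(2))"
```

```text
[378.24582897 256.01630237 293.59535362] [ 0.07  0.03  1.8   0.52  1.32 -0.07] 0.3557304370424999 [[-0.    1.   -0.  ]
 [ 0.88  0.    0.48]
 [ 0.48 -0.   -0.88]]
```

Call:
jog_arm(series="0 0 0 0 0.08 0 -1;0 0 0 0 0.16 0 -1;0 0 0 0 0.24 0 -1;0 0 0 0 0.32 0 -1;0 0 0 0 0.4 0 -1;0 0 0 0 0.48 0 -1;0 0 0 0 0.56 0 -1;0 0 0 0 0.63 0 -1;0 0 0 0 0.68 0 -1;0 0 0 0 0.68 0 -1;0 0 0 0 0.68 0 -1;0 0 0 0 0.68 0 -1")

```text
time_s: 13.9
eef_pos: [378.4, 257.3, 295.3]
ee_rot: [-0.501, 0.499, 0.502, 0.498]
force: [0.4, 1.1, -0.4]
grip_width: 0.353
grip_force: 45.0
```

Run:
```python
from h import *
s=sense();print(s["eef_pos"],s["joints"].round(2),s["dq"].round(3),s["grip_width"],s["grip_force"],s["force"],Ro.from_quat(s['ee_rot'],scalar_first=True).as_matrix().round(2))
o=[]
for n in("scene","top"):
    S=capture(n);x,y=proj(S,s["eef_pos"])[0].astype(int);print(x,y)
    y=max(y,60);o.append(cv2.resize(S["img"][y-60:y+60,x-60:x+60,::-1],(400,400),interpolation=cv2.INTER_CUBIC))
cv2.imwrite("pics/c5.png",np.hstack(o))
```

```text
[378.38903745 257.29305668 295.34048466] [-0.26  0.3   2.12  1.37  1.74 -0.87] [-0.005  0.001  0.005  0.007  0.003 -0.007] 0.35313100100161654 44.98771172220586 [ 0.39772049  1.12039837 -0.35116948] [[-0.    1.   -0.01]
 [ 0.    0.01  1.  ]
 [ 1.    0.   -0.  ]]
331 99
353 171
```

View pics/c5.png

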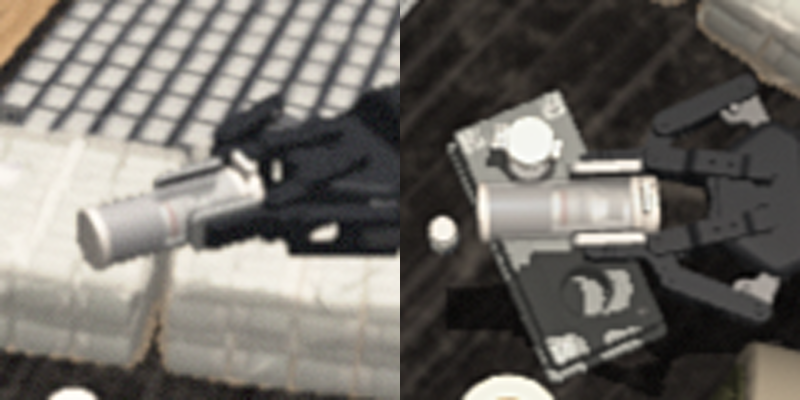

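The tube lies level at z≈295 with the cap shut and the vial visible inside. The other tube and the loose vial are in place. Handing in.

```bash
python3 -c "
from rig import *
print(finish_job())"
```

```text
the job is handed in; nothing more can be done
None
```

I pressed the loaded tube's cap shut in its well, drew the tube out and turned it onto its side. I handed the job in with it held level about 295 mm above the table, cap shut and vial inside. No verdict came back.

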